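Pin the crank shaft in its slanted block

TASK

Lock the crank shaft with its pin: take the pin with the plain round knob out of the rack and put it into the slanted bore on top of the grey block, then swing the crank slowly until the shaft's hidden cross-hole comes under the pin and the pin drops in, and press the pin fully home until its collar sits on the block, then let go. Leave the other two pins standing in the rack and do not knock over or shift the spray cans or the tape measure.

Things in the scene. Friction and masses are not known exactly. Their poses are not given: they have to be found in the camera images.
- lock_pin_knob (a point): The pin to use, steel: plain round knob 22 mm across and 22 mm tall, on a collar 26 mm across, 5 mm thick; shank 12 mm, 66 mm long, chamfered. Point: centre of the knob, 11 mm under its top, 16 mm above the collar's underside, 82 mm above the tip. z from tip to knob. Starts upright in one of the rack's three holes (which one varies), collar on the plate; lifts out upward.
- rack: Fixed plywood pin rack: plate 56 mm (x) by 160 mm (y), 12 mm thick, on two end legs, top 88 mm above the bench. Origin on the bench under its centre. Three holes 50 mm apart along its y; the two other pins hang in the other holes.
- hex_pin: Other pin, not to be used: six-sided head 24 mm wide, 13 mm high. Origin under its collar, on top of the rack plate; z up.
- tee_pin: Other pin, not to be used: T bar 50 mm long across the rack (along the rack's x), 25 mm high. Origin under its collar, on top of the rack plate; z up.
- bore_mouth (a point): Centre of the bore's mouth in the 50 by 60 mm top face of the fixed grey block, held between two dark cheek plates. Bore 13.5 mm wide, oiled, leaning 30 degrees from vertical. z points out along the bore, y along the level shaft, away from the crank. A pin stops 24 mm deep on the closed shaft (knob centre 58 mm above the mouth); home, the knob centre is 16 mm above it.
- shaft_centre (a point): Point on the shaft's axis inside the block, 38 mm below the bore's mouth; same axes. The 28 mm shaft has a hidden 15 mm cross-hole. Once it lines up (within about 5 degrees) the pin drops 20 to 28 mm by its own weight, to the lip of the lower bore or the keeper plug, and blocks the crank.
- keeper (a joint): Rubber keeper plug in the bore below the shaft: m pushed down along the bore, 0 at the start. The pin's tip pushes it out ahead of itself by 14 mm on its way home; it needs a push of about 6 N along the bore, and stays where it is pushed.
- crank_handle (a point): Middle of the crank's black round handle, 17 mm in diameter, 54 mm long, parallel to the shaft and outboard of the crank arm. It circles the shaft's axis at a radius of 70 mm, 80 mm to the side of the bore (towards -y of bore_mouth).
- crank (a joint): Crank angle, rad: 0 arm straight up, positive leaning to the far side (the bore leans to the near side), right-handed about y of bore_mouth. Range -1 to 1. Starts between 0.6 and 0.95; the hole lines up somewhere from 0.25 to -0.75, different each time, not to be seen from outside. Turns with about 2 N at the handle, stays where it is left.
- spray_tall: Pink-capped spray can nearest the rack (others stand far back by the wall), 59 mm in diameter, 197 mm tall, standing upright; origin under its base. Leave alone.
- spray_short: Green-capped spray can to the right of the crank (another stands far back by the wall), 52 mm in diameter, 171 mm tall, standing upright; origin under its base. Leave alone.
- tape_measure: Yellow tape measure, 39 by 83 mm, 63 mm tall, standing on its base; origin under it. Leave alone.
Not all that is in view belongs to the job. There is more than one size of the rack; the job needs the larger.

How it is judged:
On the way, in this order (a step that is already met when the one before it is completed fails the run):
1. the pin is in the slanted bore, at least 16 mm deep (z of lock_pin_knob in the frame of bore_mouth below 0.066 m and angle between the z axis of lock_pin_knob and the z axis of bore_mouth, either way round below 0.15 rad and x of lock_pin_knob in the frame of bore_mouth between -0.01 and 0.01 m and y of lock_pin_knob in the frame of bore_mouth between -0.01 and 0.01 m), for 0.2 s.
2. the pin has entered the shaft's cross-hole (collar less than 30 mm above the block) (z of lock_pin_knob in the frame of bore_mouth below 0.046 m), for 0.1 s.
At the end, for the whole second after the job is handed in: The round-knobbed pin is in the slanted bore, through the shaft, with its collar within 3 mm of the block's top face, in line with the bore within 0.1 rad and 6 mm; the crank is at rest (z of lock_pin_knob in the frame of bore_mouth below 0.019 m and angle between the z axis of lock_pin_knob and the z axis of bore_mouth, either way round below 0.1 rad and x of lock_pin_knob in the frame of bore_mouth between -0.006 and 0.006 m and y of lock_pin_knob in the frame of bore_mouth between -0.006 and 0.006 m and velocity of joint crank between -0.1 and 0.1 rad/s); the robot touches nothing.
It fails at once if another pin pulled out of or pushed about in the rack (moved over 20 mm) (distance of any of hex_pin, tee_pin from where it was at the start of the episode above 0.02 m).
It fails at once if a spray can or the tape measure shifted over 30 mm or tipped (distance of any of spray_tall, spray_short, tape_measure from where it was at the start of the episode above 0.03 m or angle between any of spray_tall, spray_short, tape_measure's own z axis and vertical above 0.35 rad).
It also fails if it takes over 64 s, if anything falls off the work surface, if the arm or the gripper's body presses on something with over 40 N, if the wrist force passes 120 N, or if a joint passes its speed limit or range.

ROBOT

A 6-joint arm with a two-finger parallel gripper is mounted at the origin on a cart in front of the work surface, level with it; the furniture and walls round the work are solid. World frame = base frame: x ahead of the robot, y to its left, z up, the work surface at z = 0. Lengths are in m, angles in rad, forces in N, time in s.
With the tool pointing down it reaches from about 0.35 to 1 m from the base axis. Payload 7.1 kg.
Tool frame: the origin (TCP) lies at the very end of the fingers, on their centre line; the grasp point (between the pads) lies 19 mm behind it; z points along the fingers, y is the line along which they close (so a half turn about z gives the same grasp; the last joint's range is limited). The gripper opens to 85 mm and grips with 20 to 120 N. Pads are 22 mm wide; open, the fingers measure 114 mm over their backs; the gripper's body (76 mm by 85 mm) begins 54 mm behind the grasp point. The pads swing forward as they close: fully open they stand 13 mm farther back than shut.
Start: joints at [-1.354, 0.423, 1.63, -0, 1.089, -0.019], TCP at [0.146, -0.608, 0.194] pointing down, gripper open.
Joint ranges: [-3, 3], [-0.9, 2.11], [0.09, 2.58], [-1.31, 4.45], [0.11, 2.69], [-2.54, 2.54]. Speed limits (rad/s): [2.39, 2.39, 3.01, 3.14, 3.14, 3.14].

INTERFACE

Orientations are given as [roll, pitch, yaw] about the fixed x, y, z axes, in that order (R = Rz(yaw) Ry(pitch) Rx(roll)).
In Python, from station import robot, cams, workorder gives the robot as it stands.
- The arm moves only by the tool apply_moves, never from a script. Its argument "rows" is a list of rows, each a list of 7 numbers: the finger opening in m, from 0 to 0.0854, then the shift along the tool's x, y, z in m, then the turn, a rotation vector about the tool's x, y, z in rad. In form: [[claw, x, y, z, rx, ry, rz], ...]. A call has 1 to 8 rows; each row is the pose to reach, as a shift and turn from the pose commanded when the call began, along the tool's axes at that moment; what a row does not reach only later rows make up. A row lasts 1/10 s, in which the tool goes at most 50 mm and 8.59 degrees, less where a joint would pass 70% of its speed; a pose out of reach is approached as far as the arm can. A call with a gripper value outside its range is refused whole. The fingers move at their own pace and stop on an object; "squeeze" is the grip in N (left out, the last holds). Time passes only in rows, so rows that repeat a pose let the fingers close. It gives the time, the measured TCP pose, the force, the opening and the grip force at its end, in the units of the state.
- robot.sense(): the state, without advancing time (a new reading comes with each control period).
- cams.snapshot(name): name is "scene" or "side" or "wrist"; returns (picture, depth): 400x640x3 uint8, red, green, blue; 400x640 float32, m along the optical axis (not along the pixel's ray), 0 where there is no reading.
- cams.get_calibration(name): a dict with "fx", "fy", "cx", "cy" (pixels), "R" (3x3) and "t" (3): a world point X has camera coordinates R X + t; the wrist camera has in their place "mount" (4x4, takes a point from camera to tool coordinates, whose origin is the TCP and whose axes are the flange's). Camera axes: x right, y down, z forward; pixel columns grow to the right and rows downward; lengths in m; the calibration is good to about 2 mm. A picture is of the moment at which its call begins: read the wrist's pose just before it. get_calibration takes no time and is no camera call.
- workorder.sign_off(): hands the job in; it is judged then, once.
The state is a dict: "t": time; "joint_pos": joint angles; "joint_velocities": joint speeds; "joint_torque": joint torques, N m; "position": TCP position; "eef_rot": TCP orientation; "contact_force": force on the tool from outside, world axes, zero at the start; "moment": the same for the moment, N m; "gripper_width": finger opening in m; "grasp_force": force on a finger pad.
Only numpy, scipy, OpenCV 4.12 (cv2) and the standard library are available. Lean on these libraries where they do the work, as an engineer would, in place of code of your own. Each camera call takes 0.05 s, during which the arm holds its last target. There are 200 camera calls.

## Working session

There is one attempt and no reset: what is moved stays moved. The work goes in short steps, Python scripts to look and compute and a tool call to move; the robot and the scene stay as the last step left them, time stands still between calls to the robot, and variables do not carry over. Pictures are saved under pics/ and viewed, at most 13 in all, crops included, and the job is handed in when it is done.

Besides the shell and the picture viewer there is one more tool, called after "Request:" as name(argument=value, ...) on one line, values as JSON. apply_moves: Moves the arm, as the interface text tells. Its arguments: {"type":"object","properties":{"rows":{"type":"array"},"squeeze":{"type":"number"}},"required":["rows"]}

```bash
ls; mkdir -p pics; python3 - <<'E'
from station import robot,cams
import cv2,numpy as np
print(robot.sense())
for n in ("scene","side"):
    p,d=cams.snapshot(n); cv2.imwrite(f"pics/{n}0.png",p[:,:,::-1]); np.savez(f"{n}0.npz",p=p,d=d)
    print(n,cams.get_calibration(n))
print(cams.get_calibration("wrist"))
E
```

```text
pics
{'t': 0.0, 'joint_pos': array([-1.35395725e+00,  4.23863347e-01,  1.63067913e+00,  4.57784504e-06,
        1.08857922e+00, -1.89951824e-02]), 'joint_velocities': array([ 2.05432671e-03, -2.41941612e-04,  1.00337732e-03,  4.06747919e-04,
        5.37578442e-04,  1.44035518e-05]), 'joint_torque': array([-4.13331127e-04, -5.57388031e+01, -2.81739664e+01,  2.28332135e-05,
        7.40366173e-03,  4.20550634e-05]), 'position': array([ 0.14593552, -0.6071134 ,  0.19273594]), 'eef_rot': array([-3.14006396e+00, -3.30945556e-05,  2.35832107e-01]), 'contact_force': array([-1.00839025, -0.60485079,  0.35610146]), 'moment': array([ 0.00477688,  0.02117277, -0.05103323]), 'grasp_force': 0.0, 'gripper_width': 0.08551123379461242}
scene {'fx': 456.6990984760522, 'fy': 456.6990984760522, 'cx': 316.2060712854995, 'cy': 203.5889667718076, 'R': array([[ 0.71760402, -0.69643273, -0.0050913 ],
       [-0.33309869, -0.33678642, -0.88069301],
       [ 0.61162876,  0.63368475, -0.47366012]]), 't': array([-0.3904147 ,  0.27404045,  1.14627515])}
side {'fx': 396.2621867868678, 'fy': 396.2621867868678, 'cx': 316.7296357780169, 'cy': 196.32587480701628, 'R': array([[-0.92157084, -0.38768982, -0.02009434],
       [-0.14614458,  0.39442062, -0.90723434],
       [ 0.35965114, -0.83314403, -0.4201453 ]]), 't': array([0.4787505 , 0.18010083, 0.93614438])}
{'fx': 345.9965571923813, 'fy': 345.9965571923813, 'cx': 319.90116765233154, 'cy': 201.60573761851938, 'mount': array([[-3.47444117e-04, -9.60183548e-01, -2.79369708e-01,
         7.03011756e-02],
       [ 9.99999917e-01, -2.74708792e-04, -2.99507152e-04,
         1.84074729e-04],
       [ 2.10836525e-04, -2.79369789e-01,  9.60183564e-01,
        -1.80195196e-01],
       [ 0.00000000e+00,  0.00000000e+00,  0.00000000e+00,
         1.00000000e+00]])}
```

View pics/scene0.png

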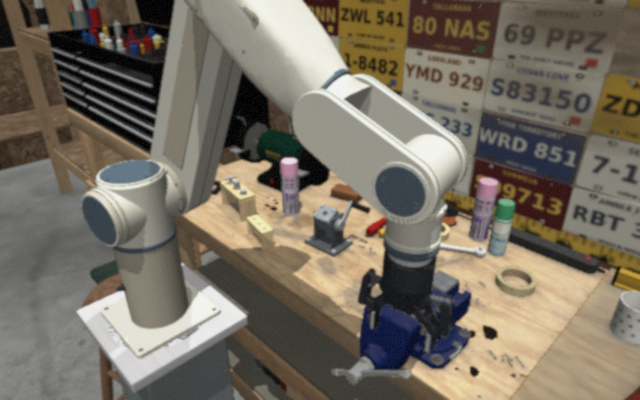

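View pics/side0.png

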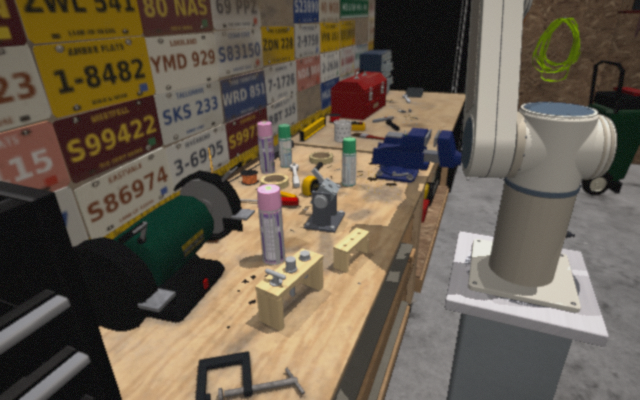

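The scene picture shows the larger rack with pins at about (238,197), a smaller empty one at (260,230), the grey block at (327,235) and the pink can at (290,185). In the side picture the rack is at (290,285), the small one at (351,248), the block at (323,205) and the green can at (349,160). I'll enlarge both around the rack and block.

```bash
cat > h.py <<'E'
import numpy as np,cv2
from station import robot,cams
from scipy.spatial.transform import Rotation as Ro
def cam(n,s=None):
    c=cams.get_calibration(n)
    if n!="wrist": return c,c["R"],c["t"]
    s=s or robot.sense()
    T=np.eye(4);T[:3,:3]=Ro.from_euler("xyz",s["eef_rot"]).as_matrix();T[:3,3]=s["position"]
    W=np.linalg.inv(T@c["mount"]); return c,W[:3,:3],W[:3,3]
def ray(C,u,v):
    c,R,t=C; d=R.T@np.array([(u-c["cx"])/c["fx"],(v-c["cy"])/c["fy"],1]); return -R.T@t,d
def onz(C,u,v,z):
    o,d=ray(C,u,v); return o+d*(z-o[2])/d[2]
def depthpt(C,d,u,v):
    o,r=ray(C,u,v); return o+r*d[int(v),int(u)]
def proj(C,X):
    c,R,t=C;p=R@np.asarray(X)+t; return c["fx"]*p[0]/p[2]+c["cx"],c["fy"]*p[1]/p[2]+c["cy"]
def tri(L):
    A=0;b=0
    for C,u,v in L:
        o,r=ray(C,u,v);r=r/np.linalg.norm(r);P=np.eye(3)-np.outer(r,r);A=A+P;b=b+P@o
    return np.linalg.solve(A,b)
E
python3 - <<'E'
import numpy as np,cv2
a=np.load("scene0.npz")["p"][140:265,210:375,::-1]; b=np.load("side0.npz")["p"][155:335,245:385,::-1]
cv2.imwrite("pics/crop0.png",np.hstack([cv2.resize(a,(460,348),interpolation=2),np.zeros((348,1,3),np.uint8)])) 
A=cv2.resize(a,None,fx=2.6,fy=2.6,interpolation=2);B=cv2.resize(b,None,fx=2.6,fy=2.6,interpolation=2)
H=max(A.shape[0],B.shape[0]);f=lambda i:np.vstack([i,np.zeros((H-i.shape[0],i.shape[1],3),np.uint8)])
o=np.hstack([f(A),f(B)]);print(o.shape,A.shape);cv2.imwrite("pics/crop0.png",o)
E
```

```text
(468, 793, 3) (325, 429, 3)
```

View pics/crop0.png

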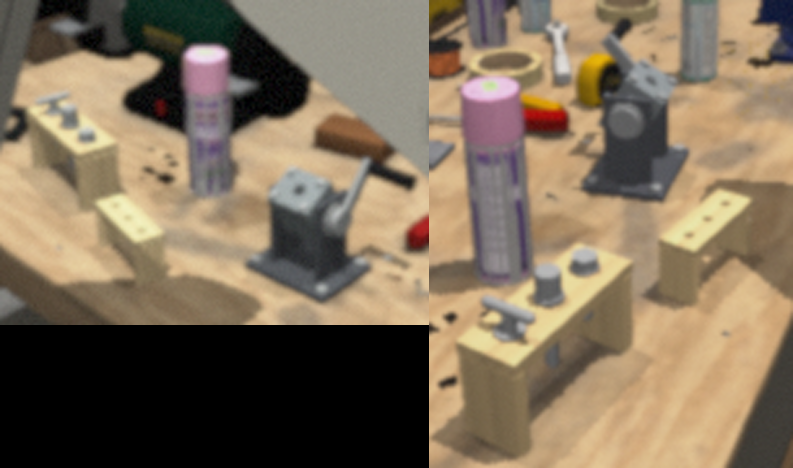

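Candidates in the large rack (side picture): T bar (275,277), tall plain cylinder (290,264), low six-sided head (305,255). The middle one is the round knob: tall and with no flats. The crop confirms it.

```bash
python3 - <<'E'
from h import *
S=cam("scene");D=cam("side")
ds=np.load("scene0.npz")["d"];dd=np.load("side0.npz")["d"]
a=lambda x,y:(210+x/2.6,140+y/2.6); b=lambda x,y:(245+(x-429)/2.6,155+y/2.6)
P={"knob":((69,117),(547,284)),"hex":((87,134),(584,262)),"tee":((54,102),(507,316)),"mouth":((297,185),(655,80)),"armtip":((366,163),(612,45)),"handleend":((412,184),(624,27)),
"cantop":((206,50),(492,90)),"railnear":((118,150),(632,262))}
for k,(p,q) in P.items():
    X=tri([(S,*a(*p)),(D,*b(*q))]); print(k,X.round(4),"err",np.round(np.r_[np.array(proj(S,X))-a(*p),np.array(proj(D,X))-b(*q)],1),depthpt(S,ds,*a(*p)).round(3),depthpt(D,dd,*b(*q)).round(3))
# block base plate corners at z~.01
for q in [(247,266),(320,297),(370,265)]: print("plate s",onz(S,*a(*q),.008).round(3))
for q in [(583,187),(668,197),(690,150)]: print("plate d",onz(D,*b(*q),.008).round(3))
# top face points from both depth maps near mouth
for C,d,f,x0,y0 in ((S,ds,a,297,187),(D,dd,b,655,82)):
    u0,v0=f(x0,y0);pts=np.array([depthpt(C,d,u,v) for u in np.arange(u0-5,u0+6) for v in np.arange(v0-4,v0+5)])
    m=np.median(pts,0);pts=pts[np.linalg.norm(pts-m,axis=1)<.03];w=np.linalg.svd(pts-pts.mean(0))[2][2];print("top",pts.mean(0).round(3),(w*np.sign(w[2])).round(3),len(pts))
E
```

```text
knob [0.4515 0.2946 0.1003] err [ 0.1 -0.1  0.2  0.2] [0.445 0.285 0.106] [0.447 0.304 0.108]
hex [0.4431 0.2459 0.0943] err [-0.2  0.3 -0.4 -0.4] [0.436 0.234 0.102] [0.438 0.254 0.1  ]
tee [0.4613 0.3437 0.1016] err [-0.1  0.1 -0.2 -0.2] [0.458 0.337 0.105] [0.457 0.35  0.107]
mouth [ 0.5033 -0.0745  0.1209] err [-0.6  0.9 -0.7 -0.9] [ 0.511 -0.069  0.119] [ 0.506 -0.087  0.113]
armtip [ 0.5723 -0.1165  0.1383] err [-0.7  1.2 -0.8 -1.1] [ 0.569 -0.122  0.145] [ 0.569 -0.114  0.136]
handleend [ 0.5816 -0.1791  0.1347] err [-0.2  0.4 -0.2 -0.3] [ 0.578 -0.183  0.139] [ 0.573 -0.16   0.142]
cantop [0.5721 0.1577 0.1961] err [-0.6  1.1 -1.  -1.5] [0.576 0.16  0.198] [0.565 0.165 0.197]
railnear [0.4353 0.1913 0.0787] err [-3.8  4.5 -5.5 -6.4] [0.465 0.21  0.077] [ 0.462  0.096 -0.004]
plate s [ 0.469 -0.027  0.008]
plate s [ 0.485 -0.133  0.008]
plate s [ 0.575 -0.128  0.008]
plate d [ 0.561 -0.007  0.008]
plate d [ 0.466 -0.02   0.008]
plate d [ 0.48  -0.133  0.008]
top [ 0.509 -0.071  0.117] [-0.482 -0.035  0.875] 99
top [ 0.503 -0.08   0.114] [-0.475 -0.061  0.878] 86
```

```bash
cat >> h.py <<'E'
def rel(pos,R,s=None):
    s=s or robot.sense();R0=Ro.from_euler("xyz",s["eef_rot"]).as_matrix()
    return np.r_[R0.T@(np.asarray(pos)-s["position"]),Ro.from_matrix(R0.T@R).as_rotvec()].round(4)
def frame(xang,tilt,):  # tool-down, tool x at world angle xang; tilt = lean of tool about its x (tip to far side)
    return Ro.from_euler("z",xang).as_matrix()@Ro.from_euler("x",np.pi+tilt).as_matrix()
E
python3 - <<'E'
from h import *
D=cam("side");dd=np.load("side0.npz")["d"]
print("short",[depthpt(D,dd,349,v).round(3) for v in (150,165,180)],"tape",depthpt(D,dd,309,185).round(3), depthpt(D,dd,317,184).round(3))
for t in (.5236,-.5236): print(frame(1.42,t).round(2)[:,2])
print(rel([.40,-.40,.36],frame(.8,0)))
E
```

```text
short [array([ 0.542, -0.346,  0.136]), array([ 0.541, -0.346,  0.082]), array([ 0.54 , -0.346,  0.025])] tape [ 0.641 -0.223  0.04 ] [ 0.624 -0.252  0.035]
[-0.49  0.08 -0.87]
[ 0.49 -0.08 -0.87]
[ 2.955e-01 -1.423e-01 -1.670e-01 -1.400e-03 -4.000e-04 -5.642e-01]
```

Request:
apply_moves(rows=[[0.085,0.0,0.0,-0.12,0,0,0],[0.085,0.0,0.0,-0.12,0,0,0],[0.085,0.295,-0.142,-0.167,0,0,-0.564],[0.085,0.295,-0.142,-0.167,0,0,-0.564],[0.085,0.295,-0.142,-0.167,0,0,-0.564],[0.085,0.295,-0.142,-0.167,0,0,-0.564],[0.085,0.295,-0.142,-0.167,0,0,-0.564],[0.085,0.295,-0.142,-0.167,0,0,-0.564]])

```text
t: 0.9
position: [0.3748, -0.4202, 0.3539]
eef_rot: [-3.141, -0.0, 0.8]
contact_force: [0.5, -0.6, -0.8]
gripper_width: 0.0851
grasp_force: 0.0
```

```bash
python3 - <<'E'
from h import *
R=frame(1.72,-.5236); m=np.array([.503,-.075,.118])
print(robot.sense()["position"],rel(m-.14*R[:,2],R))
E
```

```text
[ 0.37480917 -0.42022272  0.35385736] [ 0.2812 -0.191   0.1147 -0.4862  0.2406 -0.8986]
```

Request:
apply_moves(rows=[[0.085,0.281,-0.191,0.115,-0.486,0.241,-0.899],[0.085,0.281,-0.191,0.115,-0.486,0.241,-0.899],[0.085,0.281,-0.191,0.115,-0.486,0.241,-0.899],[0.085,0.281,-0.191,0.115,-0.486,0.241,-0.899],[0.085,0.281,-0.191,0.115,-0.486,0.241,-0.899],[0.085,0.281,-0.191,0.115,-0.486,0.241,-0.899],[0.085,0.281,-0.191,0.115,-0.486,0.241,-0.899],[0.085,0.281,-0.191,0.115,-0.486,0.241,-0.899]])

```text
t: 1.7
position: [0.4287, -0.083, 0.2351]
eef_rot: [2.622, -0.003, 1.727]
contact_force: [-0.7, -0.6, -0.6]
gripper_width: 0.085
grasp_force: 0.0
```

```bash
python3 - <<'E'
from h import *
R=frame(1.72,-.5236); m=np.array([.503,-.075,.118])
s=robot.sense();print(s["position"],s["eef_rot"],s["joint_velocities"].round(3),rel(m-.14*R[:,2],R))
C=cam("wrist",s);p,d=cams.snapshot("wrist");s2=robot.sense();print(s2["position"])
np.savez("w1.npz",p=p,d=d,pos=s["position"],rot=s["eef_rot"]);cv2.imwrite("pics/w1.png",p[:,:,::-1]);print(proj(C,m))
E
```

```text
[ 0.42865032 -0.08302575  0.23507855] [ 2.6218645  -0.00285496  1.72679662] [ 0.242  0.023 -0.044 -0.194 -0.142  0.506] [-0.0031  0.0061 -0.0013 -0.0039 -0.0059  0.0045]
[ 0.43026604 -0.08429669  0.23641042]
(np.float64(327.72336565620475), np.float64(183.15281037787338))
```

View pics/w1.png

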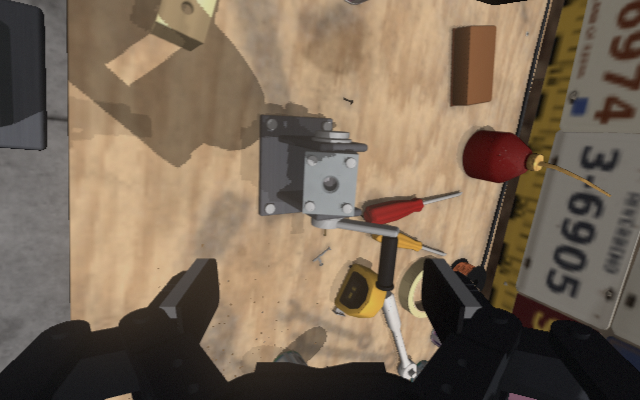

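The block is seen face-on: bore mouth at (330,183), crank arm running right to the black handle (389,262), tape measure at (360,288), small rack at top left. I take a settled shot and measure.

```bash
python3 - <<'E'
from h import *
s=robot.sense();C=cam("wrist",s);p,d=cams.snapshot("wrist");print(s["position"],s["joint_velocities"].round(3))
np.savez("w2.npz",p=p,d=d,pos=s["position"],rot=s["eef_rot"])
g=cv2.cvtColor(p,cv2.COLOR_RGB2GRAY);k=g[150:220,295:365];print(g[176:192,320:342:1].tolist()[::3])
m=(g[168:198,315:347]<95).astype(np.uint8);n,l,st,ce=cv2.connectedComponentsWithStats(m);print(st.tolist(),(ce+[315,168]).round(2).tolist())
fx=[]
for v in range(160,212):
  for u in range(308,352):
    if d[v,u]>0 and np.hypot(u-331,v-183)>11: fx.append(depthpt(C,d,u,v))
fx=np.array(fx);md=np.median(fx,0);
for _ in range(4):
    w=np.linalg.svd(fx-fx.mean(0),full_matrices=False)[2][2];r=(fx-fx.mean(0))@w;fx=fx[abs(r)<max(.002,1.5*r.std())]
w*=np.sign(w[2]);print("plane",fx.mean(0).round(4),w.round(4),r.std(),len(fx))
mk=((g>105)&(g<215)).astype(np.uint8)
cv2.imwrite("pics/w2c.png",cv2.resize(p[110:310,250:420,::-1],None,fx=3,fy=3,interpolation=2))
print("dark handle pts",[depthpt(C,d,u,v).round(4) for u,v in ((389,240),(389,262),(388,284))])
E
```

```text
[ 0.43026604 -0.08429669  0.23641042] [-0.049  0.007 -0.09  -0.033  0.04   0.019]
[[151, 148, 143, 138, 137, 142, 149, 132, 111, 106, 108, 112, 115, 124, 148, 157, 158, 157, 159, 158, 159, 159], [141, 137, 141, 144, 136, 132, 136, 116, 98, 100, 97, 91, 89, 90, 99, 108, 136, 156, 159, 159, 159, 159], [129, 95, 85, 92, 97, 98, 98, 97, 98, 99, 93, 82, 77, 67, 68, 91, 108, 141, 157, 158, 158, 159], [140, 113, 75, 64, 65, 69, 73, 75, 75, 71, 66, 62, 61, 66, 83, 97, 119, 146, 156, 158, 157, 157], [146, 137, 131, 116, 85, 67, 64, 63, 62, 65, 65, 73, 81, 91, 109, 130, 147, 157, 158, 158, 157, 157], [153, 154, 153, 149, 138, 126, 119, 117, 118, 120, 125, 130, 136, 148, 154, 157, 155, 153, 156, 158, 157, 157]]
[[0, 0, 32, 30, 860], [6, 9, 15, 13, 100]] [[330.68, 182.27], [328.96, 184.48]]
plane [ 0.5067 -0.0794  0.1184] [-0.4986 -0.0442  0.8657] 0.0007172312928857521 1704
dark handle pts [array([ 0.5706, -0.1278,  0.1448]), array([ 0.575 , -0.1516,  0.1459]), array([ 0.5796, -0.1769,  0.1455])]
```

View pics/w2c.png

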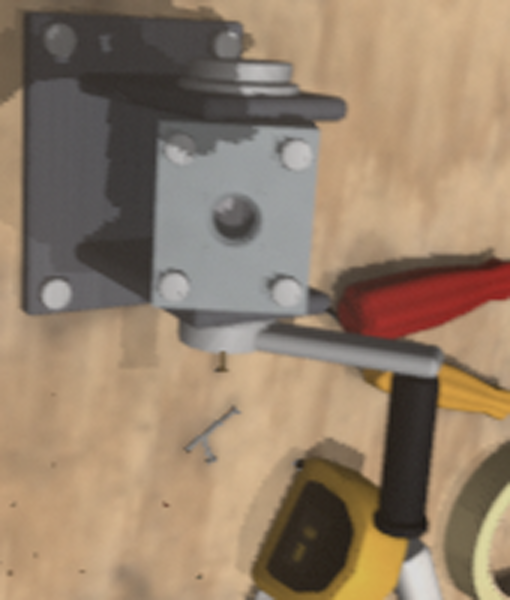

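```bash
python3 - <<'E'
from h import *
z=np.load("w2.npz");s=dict(position=z["pos"],eef_rot=z["rot"]);C=cam("wrist",s)
c0=np.array([.5067,-.0794,.1184]);n=np.array([-.4986,-.0442,.8657])
def onp(x,y):
    o,d=ray(C,250+x/3,110+y/3);return o+d*((c0-o)@n)/(d@n)
M=onp(236.5,218.5);print("mouth",M.round(4))
q=[onp(*a) for a in ((180,150),(296,154),(174,285),(286,291))];e=[onp(*a) for a in ((162,122),(318,122),(152,303),(304,312))]
print("centre",np.mean(q,0).round(4),np.mean(e,0).round(4))
for a in (q,e): 
    y=a[0]-a[2]+a[1]-a[3];print("y",np.arctan2(y[1],y[0]),y[2]/np.linalg.norm(y),[np.linalg.norm(a[i]-a[j]).round(4) for i,j in ((0,1),(2,3),(0,2),(1,3))])
h0=np.array([.5706,-.1278,.1448]);h1=np.array([.5796,-.1769,.1455]);print("handle yaw",np.arctan2(*(h0-h1)[[1,0]]))
# rack move
R=frame(1.387,0);s=robot.sense();print("toview",rel([.4515,.2946,.25],R))
E
```

```text
mouth [ 0.5065 -0.0764  0.1184]
centre [ 0.5059 -0.0773  0.1181] [ 0.5057 -0.076   0.118 ]
y 1.6599232682562142 -0.0004104424519456381 [np.float64(0.0362), np.float64(0.0362), np.float64(0.0436), np.float64(0.0444)]
y 1.6551805495866803 0.0023318261248781486 [np.float64(0.0483), np.float64(0.0493), np.float64(0.0584), np.float64(0.0613)]
handle yaw 1.752083260473903
toview [ 0.3735  0.0719  0.0281  0.5172 -0.0884  0.3262]
```

Request:
apply_moves(rows=[[0.085,0.373,0.072,0.028,0.517,-0.088,0.326],[0.085,0.373,0.072,0.028,0.517,-0.088,0.326],[0.085,0.373,0.072,0.028,0.517,-0.088,0.326],[0.085,0.373,0.072,0.028,0.517,-0.088,0.326],[0.085,0.373,0.072,0.028,0.517,-0.088,0.326],[0.085,0.373,0.072,0.028,0.517,-0.088,0.326],[0.085,0.373,0.072,0.028,0.517,-0.088,0.326],[0.085,0.373,0.072,0.028,0.517,-0.088,0.326]])

```text
t: 2.6
position: [0.4516, 0.2018, 0.2475]
eef_rot: [3.137, 0.001, 1.382]
contact_force: [1.0, 0.1, 0.7]
gripper_width: 0.085
grasp_force: 0.0
```

Request:
apply_moves(rows=[[0.06,0,0,0,0,0,0],[0.06,0,0,0,0,0,0],[0.06,0,0,0,0,0,0]])

```text
t: 2.9
position: [0.4484, 0.1984, 0.2463]
eef_rot: [3.139, 0.001, 1.384]
contact_force: [-0.9, -1.1, 0.2]
gripper_width: 0.0603
grasp_force: 0.0
```

```bash
python3 - <<'E'
from h import *
s=robot.sense();C=cam("wrist",s);p,d=cams.snapshot("wrist");print(s["position"],s["eef_rot"])
np.savez("w3.npz",p=p,d=d,pos=s["position"],rot=s["eef_rot"])
u,v=proj(C,[.4515,.2946,.115]);print(u,v,proj(C,s["position"]))
u,v=int(u),int(v);y0,x0=max(v-75,0),u-90;print(x0,y0)
cv2.imwrite("pics/w3c.png",cv2.resize(p[y0:v+75,x0:u+90,::-1],None,fx=3,fy=3,interpolation=2))
E
```

```text
[0.44841931 0.19840164 0.24632219] [3.13906162e+00 9.57462190e-04 1.38449945e+00]
302.6467064368279 70.54632733506509 (np.float64(320.9023920085598), np.float64(232.85766454377853))
212 0
```

View pics/w3c.png

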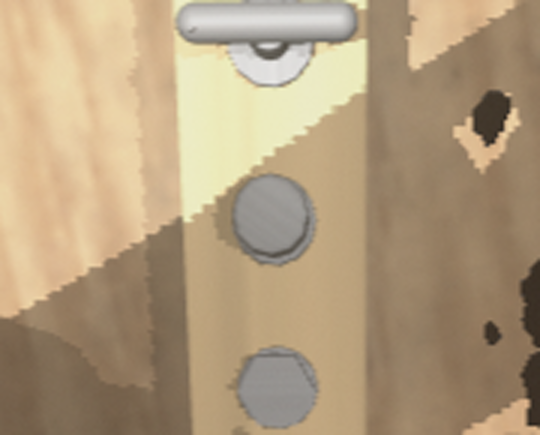

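The crop shows the T bar at top, the round knob in the middle (full-image pixel (302,71)), and the hex head below at (304,129). Middle is confirmed as the pin to use.

```bash
python3 - <<'E'
from h import *
z=np.load("w3.npz");s=dict(position=z["pos"],eef_rot=z["rot"]);C=cam("wrist",s);d=z["d"]
K=onz(C,302,71.3,.115);print("knob",K.round(4),depthpt(C,d,302,71).round(4),"plate",depthpt(C,d,285,90).round(4),"hex",onz(C,304,129,.106).round(4))
R=frame(1.375,0);print(rel([K[0],K[1],.15],R,s))
print(rel([K[0],K[1],.095],R,s))
E
```

```text
knob [0.4508 0.2941 0.115 ] [0.4509 0.2943 0.1154] plate [0.4311 0.2833 0.0873] hex [0.4425 0.2463 0.106 ]
[ 0.0946 -0.0156  0.0962  0.0025  0.0009  0.0095]
[ 0.0947 -0.0157  0.1512  0.0025  0.0009  0.0095]
```

Request:
apply_moves(rows=[[0.05,0.0946,-0.0156,0.05,0,0,0.01],[0.05,0.0946,-0.0156,0.05,0,0,0.01],[0.05,0.0946,-0.0156,0.096,0,0,0.01],[0.05,0.0946,-0.0156,0.096,0,0,0.01],[0.05,0.0946,-0.0156,0.096,0,0,0.01]])

```text
t: 3.45
position: [0.4498, 0.2938, 0.15]
eef_rot: [3.141, 0.002, 1.375]
contact_force: [0.2, 0.4, 1.2]
gripper_width: 0.0498
grasp_force: 0.0
```

```bash
python3 - <<'E'
from h import *
s=robot.sense();C=cam("wrist",s);p,d=cams.snapshot("wrist");print(s["position"],s["eef_rot"],s["gripper_width"])
np.savez("w4.npz",p=p,d=d,pos=s["position"],rot=s["eef_rot"])
u,v=proj(C,[.4508,.2941,.115]);print(u,v,proj(C,s["position"]))
cv2.imwrite("pics/w4.png",p[100:400,120:520,::-1])
R=frame(1.39,0);print(rel([.4508,.2941,.095],R,s))
E
```

```text
[0.44983794 0.29378617 0.15000597] [3.14109568e+00 2.15186771e-03 1.37486525e+00] 0.04984358386640306
322.08359137259504 212.44401609344982 (np.float64(320.89475934368227), np.float64(232.8506800938548))
[ 0.0006  0.0009  0.055   0.0005  0.0022 -0.0151]
```

View pics/w4.png

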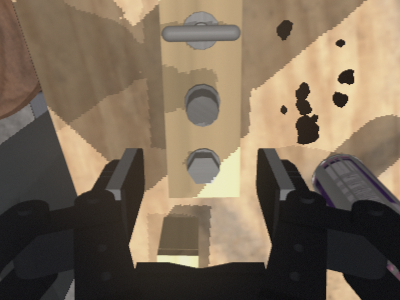

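Request:
apply_moves(rows=[[0.05,0.002,0.001,0.03,0,0,0],[0.05,0.002,0.001,0.055,0,0,0],[0.05,0.002,0.001,0.055,0,0,0],[0.01,0.002,0.001,0.055,0,0,0],[0.01,0.002,0.001,0.055,0,0,0],[0.01,0.002,0.001,0.055,0,0,0],[0.01,0.002,0.001,0.055,0,0,0]], squeeze=60)

```text
t: 4.2
position: [0.452, 0.2976, 0.0962]
eef_rot: [3.138, -0.001, 1.377]
contact_force: [-0.1, 0.1, -1.0]
gripper_width: 0.0101
grasp_force: 0.0
```

```bash
python3 - <<'E'
from h import *
s=robot.sense();print(s["position"],s["gripper_width"],s["grasp_force"],s["contact_force"])
p,d=cams.snapshot("wrist");cv2.imwrite("pics/w5.png",p[100:400,120:520,::-1])
s=robot.sense();print(s["position"],s["gripper_width"],s["grasp_force"])
E
```

```text
[0.45204417 0.29755641 0.09624772] 0.010095182020754002 0.0 [-0.12656926  0.1327181  -0.9810031 ]
[0.45180765 0.29748212 0.09593177] 0.009989197547884616 0.0
```

View pics/w5.png

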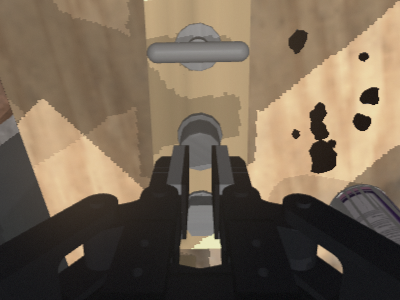

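```bash
python3 - <<'E'
from h import *
s=robot.sense();c=cams.get_calibration("wrist");p,d=cams.snapshot("wrist")
M=c["mount"]
def tool(u,v):
    D=d[v,u];q=np.array([(u-c["cx"])/c["fx"]*D,(v-c["cy"])/c["fy"]*D,D,1]);return (M@q)[:3].round(4)
for u,v in ((294,250),(296,260),(300,280),(303,300),(348,250),(346,260),(342,280),(339,300),(320,220),(320,230),(320,240),(320,255),(318,302),(318,315)): print(u,v,tool(u,v))
E
```

```text
294 250 [ 0.0102 -0.0115 -0.0459]
296 260 [ 0.0107 -0.0099 -0.0564]
300 280 [ 0.0108 -0.0074 -0.0723]
303 300 [ 0.0048 -0.0063 -0.0754]
348 250 [-0.0141  0.0161  0.0082]
346 260 [ 0.0107  0.0097 -0.0564]
342 280 [ 0.0107  0.0072 -0.0722]
339 300 [ 0.0059  0.0059 -0.0772]
320 220 [ 0.0079 -0.0005 -0.0008]
320 230 [ 0.0079 -0.0005 -0.0163]
320 240 [ 0.0039 -0.0005 -0.0198]
320 255 [-0.0046 -0.0005 -0.019 ]
318 302 [-0.0423 -0.0017 -0.0023]
318 315 [-0.0494 -0.0017 -0.0048]
```

```bash
python3 - <<'E'
from h import *
c=cams.get_calibration("wrist");p,d=cams.snapshot("wrist");M=c["mount"]
def T(d):
    v,u=np.mgrid[:400,:640];q=np.stack([(u-c["cx"])/c["fx"]*d,(v-c["cy"])/c["fy"]*d,d,np.ones_like(d)],-1);return (q@M.T)[...,:3]
for n,dd in (("w1",np.load("w1.npz")["d"]),("w4",np.load("w4.npz")["d"]),("now",d)):
    X=T(dd)
    for u in ((300,303,308) if n=="now" else (255,262,268) if n=="w4" else (205,212,216)):
        print(n,u,[(v,*(X[v,u]*1000).round(0).astype(int)) for v in range(226,290,6)])
E
```

```text
w1 205 [(226, np.int64(-68), np.int64(-133), np.int64(195)), (232, np.int64(-75), np.int64(-134), np.int64(195)), (238, np.int64(-83), np.int64(-135), np.int64(197)), (244, np.int64(-89), np.int64(-134), np.int64(193)), (250, np.int64(-97), np.int64(-136), np.int64(194)), (256, np.int64(-105), np.int64(-136), np.int64(193)), (262, np.int64(10), np.int64(-45), np.int64(-57)), (268, np.int64(11), np.int64(-43), np.int64(-63)), (274, np.int64(9), np.int64(-43), np.int64(-65)), (280, np.int64(7), np.int64(-43), np.int64(-65)), (286, np.int64(5), np.int64(-43), np.int64(-66))]
w1 212 [(226, np.int64(-69), np.int64(-126), np.int64(199)), (232, np.int64(-77), np.int64(-127), np.int64(199)), (238, np.int64(-84), np.int64(-127), np.int64(198)), (244, np.int64(-92), np.int64(-128), np.int64(199)), (250, np.int64(-100), np.int64(-129), np.int64(199)), (256, np.int64(-107), np.int64(-129), np.int64(198)), (262, np.int64(10), np.int64(-43), np.int64(-56)), (268, np.int64(7), np.int64(-43), np.int64(-56)), (274, np.int64(4), np.int64(-43), np.int64(-56)), (280, np.int64(3), np.int64(-43), np.int64
[... 3319 characters left out ...]
 (274, np.int64(11), np.int64(-7), np.int64(-68)), (280, np.int64(11), np.int64(-6), np.int64(-72)), (286, np.int64(10), np.int64(-6), np.int64(-75))]
now 308 [(226, np.int64(5), np.int64(-7), np.int64(-3)), (232, np.int64(6), np.int64(-7), np.int64(-14)), (238, np.int64(4), np.int64(-7), np.int64(-19)), (244, np.int64(2), np.int64(-7), np.int64(-19)), (250, np.int64(8), np.int64(-6), np.int64(-42)), (256, np.int64(6), np.int64(-6), np.int64(-43)), (262, np.int64(3), np.int64(-6), np.int64(-43)), (268, np.int64(0), np.int64(-6), np.int64(-43)), (274, np.int64(-1), np.int64(-6), np.int64(-45)), (280, np.int64(-4), np.int64(-6), np.int64(-45)), (286, np.int64(-7), np.int64(-6), np.int64(-46))]
```

The depth picture shows the finger ends actually sitting about 41 mm short of the reported TCP, so they closed just above the knob. The knob is undisturbed. I'll plan with the tip at tool z = -0.041 and go lower.

Request:
apply_moves(rows=[[0.05,-0.003,0,0,0,0,0],[0.05,-0.003,0,0,0,0,0],[0.05,-0.003,0,0,0,0,0],[0.05,-0.003,0,0.02,0,0,0],[0.05,-0.003,0,0.03,0,0,0],[0.05,-0.003,0,0.036,0,0,0],[0.05,-0.003,0,0.036,0,0,0]])

```text
t: 5.05
position: [0.4503, 0.2939, 0.0582]
eef_rot: [3.141, 0.002, 1.377]
contact_force: [0.7, 1.2, -0.8]
gripper_width: 0.0501
grasp_force: 0.0
```

Request:
apply_moves(rows=[[0.012,0,0,0,0,0,0],[0.012,0,0,0,0,0,0],[0.012,0,0,0,0,0,0],[0.012,0,0,0,0,0,0],[0.012,0,0,0,0,0,0]], squeeze=60)

```text
t: 5.55
position: [0.4514, 0.2945, 0.0598]
eef_rot: [3.139, -0.001, 1.377]
contact_force: [-0.1, -1.5, 7.0]
gripper_width: 0.02
grasp_force: 58.6
```

Request:
apply_moves(rows=[[0.012,0,0,-0.02,0,0,0],[0.012,0,0,-0.05,0,0,0],[0.012,0,0,-0.09,0,0,0],[0.012,0,0,-0.13,0,0,0],[0.012,0,0,-0.16,0,0,0],[0.012,0,0,-0.16,0,0,0]])

```text
t: 6.15
position: [0.453, 0.2959, 0.2236]
eef_rot: [3.133, -0.006, 1.377]
contact_force: [0.1, 0.9, -0.4]
gripper_width: 0.0194
grasp_force: 59.3
```

```bash
python3 - <<'E'
from h import *
s=robot.sense();print(s["position"],s["eef_rot"],s["gripper_width"],s["grasp_force"],s["contact_force"])
p,d=cams.snapshot("wrist");c=cams.get_calibration("wrist");M=c["mount"]
v,u=np.mgrid[:400,:640];q=np.stack([(u-c["cx"])/c["fx"]*d,(v-c["cy"])/c["fy"]*d,d,np.ones_like(d)],-1);X=(q@M.T)[...,:3]*1000
np.savez("w6.npz",X=X,p=p,d=d)
for r in range(180,262,6):
    row=X[r,295:346];m=(abs(row[:,0])<25)&(row[:,2]<70)&(row[:,2]>-60);k=row[m]
    if len(k):print(r,np.flatnonzero(m)[[0,-1]]+295,k[:,0].max().round(1),k[:,1].min().round(1),k[:,1].max().round(1),np.median(k[:,2]).round(1))
cv2.imwrite("pics/w6.png",cv2.resize(p[150:300,240:400,::-1],None,fx=3,fy=3,interpolation=2))
E
```

```text
[0.45295532 0.2958755  0.22358611] [ 3.13347858 -0.00554111  1.37668923] 0.01944999950922433 59.29961085319519 [ 0.0815874   0.91379628 -0.3610828 ]
210 [312 327] 6.0 -5.6 4.0 25.4
216 [311 328] 6.2 -6.0 4.4 13.7
222 [310 329] 6.4 -6.4 4.9 3.0
228 [310 329] 6.2 -6.0 4.5 -6.3
234 [306 335] 12.7 -7.0 6.5 -32.3
240 [298 340] 11.2 -10.8 8.9 -33.0
246 [295 345] 11.1 -11.3 10.3 -41.0
252 [295 345] 11.1 -10.8 9.9 -47.1
258 [295 345] 10.7 -10.6 9.5 -52.5
```

View pics/w6.png

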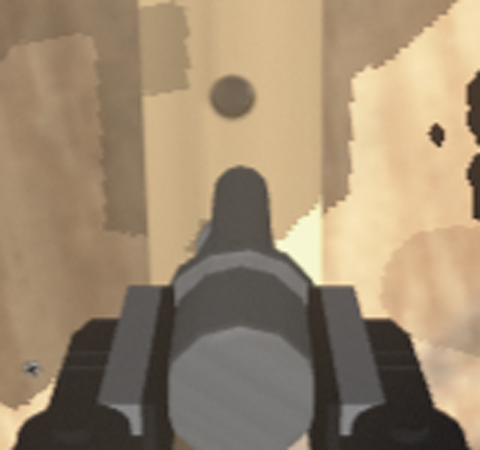

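The pin hangs straight in the fingers, shank along the tool axis (tip at about (320,206) full-frame), with its empty hole at (317,182). Next: tilt and travel to the bore.

```bash
cat >> h.py <<'E'
RB=frame(1.66,-.5236); M=np.array([.5065,-.0764,.1184])
def at(h,dx=0,dy=0,s=None): # knob height h over mouth, bore-frame offsets
    return rel(M-RB[:,2]*(h-.0445)+RB[:,1]*(.0007+dx)+RB[:,0]*dy,RB,s)
def bore(s): # knob centre in bore frame x,y,z
    R0=Ro.from_euler("xyz",s["eef_rot"]).as_matrix();K=s["position"]+R0@[0,-.0007,-.0445]-M
    return (K@np.c_[RB[:,1],RB[:,0],-RB[:,2]]).round(4)
E
python3 -c "
from h import *
print(at(.165),at(.105))"
```

```text
[-0.3705  0.0683 -0.0028 -0.5144  0.0721 -0.2773] [-0.3623  0.0968  0.0494 -0.5144  0.0721 -0.2773]
```

Request:
apply_moves(rows=[[0.012,-0.37,0.068,-0.003,-0.514,0.072,-0.277],[0.012,-0.37,0.068,-0.003,-0.514,0.072,-0.277],[0.012,-0.37,0.068,-0.003,-0.514,0.072,-0.277],[0.012,-0.37,0.068,-0.003,-0.514,0.072,-0.277],[0.012,-0.37,0.068,-0.003,-0.514,0.072,-0.277],[0.012,-0.37,0.068,-0.003,-0.514,0.072,-0.277],[0.012,-0.37,0.068,-0.003,-0.514,0.072,-0.277],[0.012,-0.37,0.068,-0.003,-0.514,0.072,-0.277]])

```text
t: 7.0
position: [0.4449, -0.0344, 0.219]
eef_rot: [2.63, 0.001, 1.659]
contact_force: [-0.0, -0.2, -1.0]
gripper_width: 0.0197
grasp_force: 59.4
```

```bash
python3 -c "
from h import *
s=robot.sense();print(s['t'],bore(s),at(.105),s['grasp_force'])"
```

```text
7.0 [0.0003 0.0474 0.1605] [-0.0472  0.0009  0.0555 -0.0116  0.0014  0.0002] 59.361650347709656
```

Request:
apply_moves(rows=[[0.012,-0.047,0,0.01,-0.01,0,0],[0.012,-0.047,0,0.045,-0.01,0,0],[0.012,-0.047,0,0.055,-0.01,0,0],[0.012,-0.047,0,0.055,-0.01,0,0]])

```text
t: 7.4
position: [0.4755, -0.0781, 0.1693]
eef_rot: [2.624, -0.001, 1.658]
contact_force: [-0.2, 0.4, -1.2]
gripper_width: 0.0199
grasp_force: 59.3
```

```bash
python3 - <<'E'
from h import *
s=robot.sense();print(bore(s),s["joint_velocities"].round(3).tolist(),at(.1))
p,d=cams.snapshot("wrist");s2=robot.sense();print(bore(s2),at(.1))
C=cam("wrist",s);np.savez("w7.npz",p=p,d=d,pos=s["position"],rot=s["eef_rot"]);print(proj(C,M))
cv2.imwrite("pics/w7.png",cv2.resize(p[130:280,240:400,::-1],None,fx=4,fy=4,interpolation=2))
E
```

```text
[-0.0019  0.0011  0.1041] [0.022, -0.058, -0.004, -0.048, 0.032, 0.048] [-0.001   0.0021  0.004  -0.006   0.0006 -0.0025]
[-0.0011  0.0014  0.1049] [-0.0014  0.0013  0.0049 -0.0044  0.0006 -0.0012]
(np.float64(323.3034691108704), np.float64(204.03433919206958))
```

View pics/w7.png

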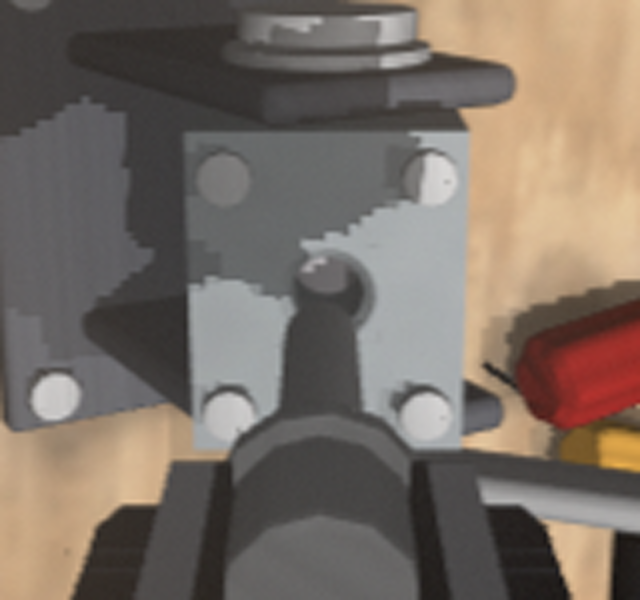

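The mouth is at about (323.3,202) full-frame, 1 mm further along +y of the bore than assumed. The pin tip is just left of and below it, with its axis at column 320. I correct and approach.

```bash
sed -i 's/^RB=.*/RB=frame(1.66,-.5236); M=np.array([.5065,-.0764,.1184])+.001*RB[:,0]+.0002*RB[:,1]/; s/(.0007+dx)/(.0002+dx)/; s/\[0,-.0007,-.0445\]/[0,-.0002,-.0445]/' h.py; python3 -c "
from h import *
s=robot.sense();print(s['t'],bore(s),at(.088))"
```

```text
7.45 [-0.0008  0.0004  0.1049] [-0.0004  0.001   0.0169 -0.0044  0.0006 -0.0012]
```

Request:
apply_moves(rows=[[0.012,-0.0004,0.001,0.01,-0.0044,0.0006,-0.0012],[0.012,-0.0004,0.001,0.017,-0.0044,0.0006,-0.0012],[0.012,-0.0004,0.001,0.021,-0.0044,0.0006,-0.0012],[0.012,-0.0004,0.001,0.024,-0.0044,0.0006,-0.0012],[0.012,-0.0004,0.001,0.026,-0.0044,0.0006,-0.0012],[0.012,-0.0004,0.001,0.026,-0.0044,0.0006,-0.0012]])

```text
t: 8.05
position: [0.4911, -0.077, 0.1514]
eef_rot: [2.612, 0.002, 1.661]
contact_force: [-8.9, -1.1, 12.5]
gripper_width: 0.0197
grasp_force: 61.2
```

```bash
python3 -c "
from h import *
s=robot.sense();print(s['t'],bore(s),at(.07),s['contact_force']@np.c_[RB[:,1],RB[:,0],-RB[:,2]],s['moment'])"
```

```text
8.05 [ 0.0025 -0.0002  0.0808] [ 0.0003 -0.0029  0.0107  0.0058  0.0015  0.0021] [-1.52534469 -0.26832714 15.31896448] [-0.01675965  0.58598288  0.04069581]
```

Request:
apply_moves(rows=[[0.012,0.0002,-0.0026,-0.004,0.006,0.001,0.002],[0.012,0.0002,-0.0026,-0.004,0.006,0.001,0.002],[0.012,0.0002,-0.0026,-0.004,0.006,0.001,0.002],[0.012,0.0002,-0.0026,-0.004,0.006,0.001,0.002]])

```text
t: 8.45
position: [0.4872, -0.0774, 0.1529]
eef_rot: [2.619, 0.0, 1.659]
contact_force: [0.5, 0.5, -1.0]
gripper_width: 0.0194
grasp_force: 59.6
```

```bash
python3 -c "
from h import *
s=robot.sense();print(s['t'],bore(s),at(.07),s['contact_force']@np.c_[RB[:,1],RB[:,0],-RB[:,2]],s['moment'])"
```

```text
8.45 [ 0.0002 -0.0003  0.084 ] [ 0.0003 -0.0001  0.014  -0.0009  0.0005 -0.0003] [-0.07948649  0.48654955 -1.15211774] [-0.06985785  0.29223363  0.00596285]
```

Well aligned now. Push in slowly.

Request:
apply_moves(rows=[[0.012,0.0002,0,0.002,0,0,0],[0.012,0.0002,0,0.004,0,0,0],[0.012,0.0002,0,0.006,0,0,0],[0.012,0.0002,0,0.008,0,0,0],[0.012,0.0002,0,0.008,0,0,0]])

```text
t: 8.95
position: [0.491, -0.0768, 0.1454]
eef_rot: [2.62, -0.0, 1.659]
contact_force: [-0.6, 0.4, -0.6]
gripper_width: 0.0195
grasp_force: 59.6
```

```bash
python3 -c "
from h import *
s=robot.sense();print(s['t'],bore(s),at(.07),s['contact_force']@np.c_[RB[:,1],RB[:,0],-RB[:,2]],s['moment'])"
```

```text
8.95 [-0.0002 -0.0001  0.0757] [ 0.0001  0.0003  0.0057 -0.0019  0.0002 -0.0006] [-0.73266924  0.47968378 -0.23351049] [-0.06265758  0.38329193 -0.06782137]
```

Request:
apply_moves(rows=[[0.012,0,0,0.003,0,0,0],[0.012,0,0,0.006,0,0,0],[0.012,0,0,0.009,0,0,0],[0.012,0,0,0.012,0,0,0],[0.012,0,0,0.014,0,0,0],[0.012,0,0,0.0155,0,0,0],[0.012,0,0,0.0155,0,0,0]])

```text
t: 9.65
position: [0.4987, -0.0762, 0.1322]
eef_rot: [2.62, 0.0, 1.659]
contact_force: [-0.8, -0.9, -0.8]
gripper_width: 0.0196
grasp_force: 59.4
```

```bash
python3 -c "
from h import *
s=robot.sense();print(s['t'],bore(s),at(.07),s['contact_force']@np.c_[RB[:,1],RB[:,0],-RB[:,2]],s['moment'])"
```

```text
9.65 [-0.0001 -0.0001  0.0603] [ 0.0001  0.0002 -0.0097 -0.0016  0.0004 -0.0006] [-1.16836108 -0.84342964 -0.30334088] [-0.19518637  0.59510779 -0.11834305]
```

Request:
apply_moves(rows=[[0.045,0,0,0,0,0,0],[0.045,0,0,0,0,0,0],[0.045,0,0,0,0,0,0],[0.045,0,0,-0.02,0,0,0],[0.045,0,0,-0.05,0,0,0],[0.045,0,0,-0.085,0,0,0],[0.045,0,0,-0.085,0,0,0]])

```text
t: 10.35
position: [0.4571, -0.0807, 0.2099]
eef_rot: [2.613, 0.003, 1.659]
contact_force: [0.9, -0.5, -0.5]
gripper_width: 0.045
grasp_force: 0.0
```

```bash
cat >> h.py <<'E'
SC=M+RB[:,2]*.038; HC=SC-.08*RB[:,0]; HX=np.array([np.cos(.089),np.sin(.089),0])
def hand(a,up=0,s=None):
    return rel(HC+.07*(np.sin(a)*HX+np.cos(a)*np.array([0,0,1]))+np.array([0,0,-.053+up]),frame(1.66,0),s)
def hpos(s): 
    v=s["position"]+[0,0,.053]-HC; return np.round([v@HX,v@RB[:,0],v[2]],4),np.arctan2(v@HX,v[2]).round(3),np.hypot(v@HX,v[2]).round(4)
E
python3 - <<'E'
from h import *
s=robot.sense();print(s["t"],bore(s));C=cam("wrist",s);p,d=cams.snapshot("wrist")
K=M-RB[:,2]*.069;u,v=proj(C,K);print("knob top exp px",u,v)
pt=depthpt(C,d,u,v);print("knob top h",(pt-M)@-RB[:,2],(pt-M)@RB[:,1])
g=cv2.cvtColor(p,cv2.COLOR_RGB2GRAY);H=HC+.07*(np.sin(.72)*HX+np.cos(.72)*np.array([0,0,1]));u,v=proj(C,H);print("handle exp",u,v,[(int(x),depthpt(C,d,x,v).round(4).tolist(),int(g[int(v),int(x)])) for x in np.arange(u-18,u+19,6)])
print(hand(.72,.08))
cv2.imwrite("pics/w8.png",p[:,:,::-1])
E
```

```text
10.35 [ 0.0022 -0.0008  0.1485]
knob top exp px 316.6863069568368 211.77704885597586
knob top h 0.0698582047309569 4.4469298331184515e-06
handle exp 386.70470493031286 263.8873507061528 [(368, [0.6767, -0.224, -0.0008], 115), (374, [0.4508, -0.0755, 0.2638], 33), (380, [0.4467, -0.0715, 0.2718], 31), (386, [0.4483, -0.0711, 0.2733], 72), (392, [0.4495, -0.0704, 0.2754], 71), (398, [0.4576, -0.0737, 0.2706], 29), (404, [0.4597, -0.0736, 0.2718], 30)]
[-7.900e-02  7.730e-02  9.530e-02  5.273e-01  2.800e-03 -5.000e-04]
```

Request:
apply_moves(rows=[[0.045,-0.05,0.02,0,0.14,0,0],[0.045,-0.079,0.05,0.03,0.28,0,0],[0.045,-0.079,0.077,0.06,0.42,0,0],[0.045,-0.079,0.077,0.095,0.527,0.003,0],[0.045,-0.079,0.077,0.095,0.527,0.003,0],[0.045,-0.079,0.077,0.095,0.527,0.003,0]])

```text
t: 11.0
position: [0.5765, -0.1473, 0.1581]
eef_rot: [-3.132, -0.006, 1.662]
contact_force: [-0.6, 0.5, 0.0]
gripper_width: 0.0449
grasp_force: 0.0
```

```bash
python3 - <<'E'
from h import *
s=robot.sense();print(s["t"],hpos(s),s["eef_rot"]);C=cam("wrist",s);p,d=cams.snapshot("wrist");s=robot.sense()
H=HC+.07*(np.sin(.72)*HX+np.cos(.72)*np.array([0,0,1]));print("handle exp",proj(C,H),hand(.72,.08))
# handle pixels by depth: points at height .11-.16 near expected
v,u=np.mgrid[:400,:640];c=C[0];q=np.stack([(u-c["cx"])/c["fx"]*d,(v-c["cy"])/c["fy"]*d,d],-1);X=(q-C[2])@C[1]
L=X-HC;ly=L@RB[:,0];m=(abs(ly)<.02)&(np.hypot(L@HX,L[...,2])<.095)&(np.hypot(L@HX,L[...,2])>.05)&(L[...,2]>.03)
lx=(L@HX)[m];lz=L[...,2][m];print(m.sum(),lx.min(),lx.max(),lz.max(),np.median(lx),np.median(lz))
cv2.imwrite("pics/w9.png",p[:,:,::-1])
E
```

```text
11.0 (array([0.0443, 0.0022, 0.1255]), np.float64(0.339), np.float64(0.1331)) [-3.13177345 -0.00614645  1.66184834]
handle exp (np.float64(324.33357279868505), np.float64(224.83384755734807)) [-0.0017  0.0021 -0.005  -0.0068 -0.0048  0.0011]
1710 0.035402486617222714 0.051977752115472155 0.06226437719838469 0.0435804392482943 0.05959882352922853
```

Request:
apply_moves(rows=[[0.045,-0.002,-0.001,0.03,-0.007,-0.005,0],[0.045,-0.002,-0.001,0.055,-0.007,-0.005,0],[0.045,-0.002,-0.001,0.073,-0.007,-0.005,0],[0.04,-0.002,-0.001,0.073,-0.007,-0.005,0],[0.03,-0.002,-0.001,0.073,-0.007,-0.005,0],[0.024,-0.002,-0.001,0.073,-0.007,-0.005,0]], squeeze=20)

```text
t: 11.65
position: [0.5769, -0.151, 0.0916]
eef_rot: [3.136, 0.003, 1.66]
contact_force: [1.0, -0.0, 1.0]
gripper_width: 0.0243
grasp_force: 0.0
```

```bash
python3 - <<'E'
from h import *
s=robot.sense();print(s["t"],hpos(s),s["contact_force"],s["gripper_width"],s["grasp_force"])
a0=.685
for k in range(1,9):
  a=a0-.055*k; print(k,round(.07*(np.sin(a)-np.sin(a0)),4),round(-.07*(np.cos(a)-np.cos(a0)),4))
E
```

```text
11.65 (array([ 0.0443, -0.0015,  0.059 ]), np.float64(0.644), np.float64(0.0738)) [ 1.03600523 -0.02232997  0.99995584] 0.02426528285858702 0.0
1 -0.003 -0.0024
2 -0.0062 -0.0045
3 -0.0095 -0.0065
4 -0.0129 -0.0084
5 -0.0164 -0.01
6 -0.02 -0.0114
7 -0.0236 -0.0127
8 -0.0273 -0.0137
```

Request:
apply_moves(rows=[[0.024,0,-0.003,0.001,0,0,0],[0.024,0,-0.0062,0,0,0,0],[0.024,0,-0.0095,-0.0025,0,0,0],[0.024,0,-0.0129,-0.0044,0,0,0],[0.024,0,-0.0164,-0.006,0,0,0],[0.024,0,-0.02,-0.0074,0,0,0],[0.024,0,-0.0236,-0.0087,0,0,0],[0.024,0,-0.0273,-0.0097,0,0,0]])

```text
t: 12.45
position: [0.5504, -0.1533, 0.1003]
eef_rot: [3.135, 0.004, 1.66]
contact_force: [4.1, -0.4, 3.2]
gripper_width: 0.0242
grasp_force: 1.9
```

```bash
cat > look.py <<'E'
from h import *
import sys
s=robot.sense();print(s["t"],hpos(s),s["contact_force"].round(1),s["gripper_width"])
for n in ("wrist","side","scene"):
    C=cam(n,s);p,d=cams.snapshot(n)
    v,u=np.mgrid[:400,:640];c=C[0];q=np.stack([(u-c["cx"])/c["fx"]*d,(v-c["cy"])/c["fy"]*d,d],-1);X=(q-C[2])@C[1]
    B=(X-M)@np.c_[RB[:,1],RB[:,0],-RB[:,2]];m=(abs(B[...,0])<.013)&(abs(B[...,1])<.013)&(B[...,2]>.01)&(B[...,2]<.09)&(d>0)
    z=B[...,2][m];print(n,"pin top h",m.sum(),np.percentile(z,[50,95]).round(4) if m.sum()>5 else None)
    L=X-HC;ly=L@RB[:,0];r=np.hypot(L@HX,L[...,2]);m=(ly>-.035)&(ly<.027)&(abs(ly)>.012)&(r<.085)&(r>.062)&(L[...,2]>.03)&(d>0)
    if m.sum()>10: print("   handle a",np.median(np.arctan2((L@HX)[m],L[...,2][m])).round(3),m.sum())
    if n=="scene" or len(sys.argv)<2: pass
E
python3 look.py; python3 - <<'E'
import numpy as np
a0=.25
for k in range(1,5):
  a=a0-.04*k; print(k,round(.07*(np.sin(a)-np.sin(a0)),4),round(-.07*(np.cos(a)-np.cos(a0)),4))
E
```

```text
12.45 (array([ 0.0177, -0.0015,  0.0678]), np.float64(0.256), np.float64(0.07)) [ 4.1 -0.4  3.2] 0.024178910770353113
wrist pin top h 10453 [0.0554 0.0689]
   handle a 0.265 3378
side pin top h 105 [0.0466 0.0672]
   handle a 0.238 30
scene pin top h 75 [0.0564 0.0698]
   handle a 0.209 54
1 -0.0027 -0.0006
2 -0.0055 -0.0012
3 -0.0082 -0.0016
4 -0.011 -0.0019
```

```bash
sed -i 's/("wrist","side","scene")/("wrist",)/' look.py
```

Request:
apply_moves(rows=[[0.024,0,-0.0012,-0.0003,0,0,0],[0.024,0,-0.0024,-0.0006,0,0,0],[0.024,0,-0.0036,-0.0008,0,0,0],[0.024,0,-0.0048,-0.0011,0,0,0],[0.024,0,-0.006,-0.0013,0,0,0],[0.024,0,-0.0072,-0.0015,0,0,0],[0.024,0,-0.0084,-0.0017,0,0,0],[0.024,0,-0.0096,-0.0018,0,0,0]])

```text
t: 13.4
position: [0.539, -0.1537, 0.1006]
eef_rot: [3.139, 0.002, 1.66]
contact_force: [2.7, -0.8, 2.0]
gripper_width: 0.0241
grasp_force: 1.2
```

```bash
python3 look.py
```

```text
13.4 (array([ 0.0063, -0.0009,  0.068 ]), np.float64(0.093), np.float64(0.0683)) [ 2.7 -0.8  2. ] 0.024092929857555803
wrist pin top h 9235 [0.054  0.0664]
   handle a 0.115 3451
```

Request:
apply_moves(rows=[[0.024,0,-0.0012,-0.0005,0,0,0],[0.024,0,-0.0024,-0.001,0,0,0],[0.024,0,-0.0036,-0.001,0,0,0],[0.024,0,-0.0048,-0.001,0,0,0],[0.024,0,-0.006,-0.001,0,0,0],[0.024,0,-0.0072,-0.001,0,0,0],[0.024,0,-0.0084,-0.001,0,0,0],[0.024,0,-0.0096,-0.001,0,0,0]])

```text
t: 14.25
position: [0.5295, -0.1546, 0.1016]
eef_rot: [3.139, 0.002, 1.66]
contact_force: [1.1, 1.0, 1.4]
gripper_width: 0.024
grasp_force: 0.9
```

```bash
python3 look.py
```

```text
14.25 (array([-0.0033, -0.001 ,  0.069 ]), np.float64(-0.047), np.float64(0.0691)) [1.1 1.  1.4] 0.024044665249073036
wrist pin top h 5690 [0.041  0.0458]
   handle a -0.01 3498
```

The pin top fell from 69 mm to about 46 mm above the mouth, so it is in the cross-hole. I nudge the crank a bit further to bring the hole in line and watch pin height.

Request:
apply_moves(rows=[[0.024,0,-0.001,0,0,0,0],[0.024,0,-0.002,0,0,0,0],[0.024,0,-0.003,0,0,0,0],[0.024,0,-0.003,0,0,0,0]])

```text
t: 14.7
position: [0.5264, -0.1549, 0.1015]
eef_rot: [3.14, 0.002, 1.66]
contact_force: [0.9, 0.5, 1.1]
gripper_width: 0.024
grasp_force: 0.4
```

```bash
python3 look.py
```

```text
14.7 (array([-0.0064, -0.0009,  0.0689]), np.float64(-0.092), np.float64(0.0692)) [0.9 0.5 1.1] 0.02396518084359556
wrist pin top h 5238 [0.0374 0.0412]
   handle a -0.05 3508
```

Request:
apply_moves(rows=[[0.04,0,0,0,0,0,0],[0.04,0,0,0,0,0,0],[0.04,0,0,-0.03,0,0,0],[0.02,0,0,-0.07,0,0,0],[0.0,0,0,-0.11,0,0,0],[0.0,0,0,-0.11,0,0,0]])

```text
t: 15.35
position: [0.5296, -0.1557, 0.2169]
eef_rot: [3.131, 0.006, 1.66]
contact_force: [-0.2, 0.1, -0.6]
gripper_width: 0.0003
grasp_force: 0.0
```

```bash
cat >> h.py <<'E'
def tip(H,dx=0,dy=0,s=None): return rel(M-RB[:,2]*(H-.042)+RB[:,1]*dx+RB[:,0]*dy,RB,s)
def tpos(s):
    R0=Ro.from_euler("xyz",s["eef_rot"]).as_matrix();return ((s["position"]+R0@[0,0,-.042]-M)@np.c_[RB[:,1],RB[:,0],-RB[:,2]]).round(4)
E
python3 -c "
from h import *
s=robot.sense();print(s['t'],s['gripper_width'],tip(.09))"; python3 look.py
```

```text
15.35 0.00032598041069874326 [ 0.0824 -0.0404  0.0559 -0.5128  0.0057  0.0016]
15.35 (array([-0.0032, -0.002 ,  0.1843]), np.float64(-0.018), np.float64(0.1844)) [-0.2  0.1 -0.6] 0.00032598041069874326
wrist pin top h 1481 [0.0374 0.0413]
   handle a -0.051 1123
```

Request:
apply_moves(rows=[[0.0,0.03,-0.02,0,-0.14,0,0],[0.0,0.07,-0.04,0,-0.28,0,0],[0.0,0.082,-0.04,0.03,-0.42,0.006,0],[0.0,0.082,-0.04,0.056,-0.513,0.006,0],[0.0,0.082,-0.04,0.056,-0.513,0.006,0],[0.0,0.082,-0.04,0.056,-0.513,0.006,0]])

```text
t: 16.0
position: [0.4748, -0.0755, 0.1515]
eef_rot: [2.634, -0.007, 1.66]
contact_force: [-0.9, 0.0, -0.0]
gripper_width: 0.0003
grasp_force: 0.0
```

```bash
python3 -c "
from h import *
s=robot.sense();print(s['t'],tpos(s),tip(.045))"; python3 look.py
```

```text
16.0 [-0.0103  0.0024  0.0864] [-0.0029  0.0116  0.0412 -0.0156 -0.0061 -0.0032]
16.0 (array([-0.0507,  0.0827,  0.1189]), np.float64(-0.403), np.float64(0.1292)) [-0.9  0.  -0. ] 0.00025082498359891913
wrist pin top h 1631 [0.0399 0.0416]
```

Request:
apply_moves(rows=[[0.0,-0.003,0.0116,0.02,-0.015,-0.006,-0.003],[0.0,-0.003,0.0116,0.034,-0.015,-0.006,-0.003],[0.0,-0.003,0.0116,0.038,-0.015,-0.006,-0.003],[0.0,-0.003,0.0116,0.038,-0.015,-0.006,-0.003]])

```text
t: 16.45
position: [0.5096, -0.0766, 0.1279]
eef_rot: [2.612, 0.002, 1.662]
contact_force: [-0.5, 0.0, -0.9]
gripper_width: -0.0001
grasp_force: 0.0
```

```bash
python3 -c "
from h import *
s=robot.sense();print(s['t'],tpos(s),tip(.027),s['contact_force'])"
```

```text
16.45 [ 0.0069 -0.0015  0.0487] [ 0.0015 -0.0073  0.0217  0.0063  0.0007  0.0028] [-0.54515593  0.01678215 -0.8502533 ]
```

Request:
apply_moves(rows=[[0.0,0.0015,-0.0073,0.0,0.006,0.001,0.003],[0.0,0.0015,-0.0073,0.002,0.006,0.001,0.003],[0.0,0.0015,-0.0073,0.005,0.006,0.001,0.003],[0.0,0.0015,-0.0073,0.007,0.006,0.001,0.003],[0.0,0.0015,-0.0073,0.009,0.006,0.001,0.003],[0.0,0.0015,-0.0073,0.011,0.006,0.001,0.003],[0.0,0.0015,-0.0073,0.013,0.006,0.001,0.003]])

```text
t: 17.15
position: [0.5085, -0.0755, 0.1129]
eef_rot: [2.617, 0.001, 1.659]
contact_force: [-2.3, 0.2, 3.4]
gripper_width: 0.0002
grasp_force: 2.4
```

```bash
python3 -c "
from h import *
s=robot.sense();print(s['t'],tpos(s),tip(.027),s['contact_force']@np.c_[RB[:,1],RB[:,0],-RB[:,2]])"
```

```text
17.15 [-0.0011 -0.0002  0.0362] [ 0.0003  0.0011  0.0092  0.0008  0.0012 -0.0003] [-0.29364747  0.4367148   4.12287607]
```

Pushing at about 4 N with the tip at 36 mm; it needs to reach 27 mm.

Request:
apply_moves(rows=[[0.0,0,0.001,0.002,0,0,0],[0.0,0,0.001,0.004,0,0,0],[0.0,0,0.001,0.006,0,0,0],[0.0,0,0.001,0.0075,0,0,0],[0.0,0,0.001,0.009,0,0,0],[0.0,0,0.001,0.009,0,0,0]])

```text
t: 17.75
position: [0.5113, -0.0751, 0.1081]
eef_rot: [2.615, 0.002, 1.658]
contact_force: [-53.0, -2.8, 75.7]
gripper_width: 0.0001
grasp_force: 45.6
```

```bash
python3 -c "
from h import *
s=robot.sense();print(s['t'],tpos(s),s['contact_force']@np.c_[RB[:,1],RB[:,0],-RB[:,2]])"
```

```text
17.75 [-0.0012 -0.      0.0307] [-8.06146849  1.88322061 92.02787928]
```

Request:
apply_moves(rows=[[0.0,0,0,-0.005,0,0,0],[0.0,0,0,-0.01,0,0,0],[0.0,0,0,-0.04,0,0,0],[0.0,0,0,-0.06,0,0,0],[0.0,0,0,-0.06,0,0,0]])

```text
t: 18.25
position: [0.4844, -0.078, 0.1597]
eef_rot: [2.614, 0.003, 1.659]
contact_force: [-0.1, -0.8, 0.1]
gripper_width: 0.0002
grasp_force: 0.0
```

```bash
python3 look.py; python3 - <<'E'
from h import *
s=robot.sense();C=cam("wrist",s);p,d=cams.snapshot("wrist")
v,u=np.mgrid[:400,:640];c=C[0];q=np.stack([(u-c["cx"])/c["fx"]*d,(v-c["cy"])/c["fy"]*d,d],-1);X=(q-C[2])@C[1]
B=(X-M)@np.c_[RB[:,1],RB[:,0],-RB[:,2]]*1000;r=np.hypot(B[...,0],B[...,1])
ok=(d>0)&(abs(B[...,2])<60);print("top",np.percentile(B[...,2][ok&(r<7)&(B[...,2]>15)],[10,50,90]).round(1))
f=ok&(abs(B[...,0])<22)&(abs(B[...,1])<27)&(r>16)&(B[...,2]<6);print("face",np.median(B[...,2][f]).round(1),f.sum())
f=ok&(r<13)&(B[...,2]>12);print("knob xy",np.median(B[f],0).round(1))
cv2.imwrite("pics/w10.png",p[:,:,::-1])
ph,pv=proj(C,M);ph,pv=int(ph),int(pv);print(ph,pv);cv2.imwrite("pics/w10.png",cv2.resize(p[pv-90:pv+60,ph-80:ph+80,::-1],None,fx=4,fy=4,interpolation=2))
E
```

```text
18.25 (array([-0.0414,  0.0793,  0.1271]), np.float64(-0.315), np.float64(0.1337)) [-0.1 -0.8  0.1] 0.0001595325540736637
wrist pin top h 1172 [0.027 0.029]
   handle a -0.023 51
top [26.5 27.3 28.1]
face 0.2 3010
knob xy [-0.6  1.8 27. ]
318 207
```

View pics/w10.png

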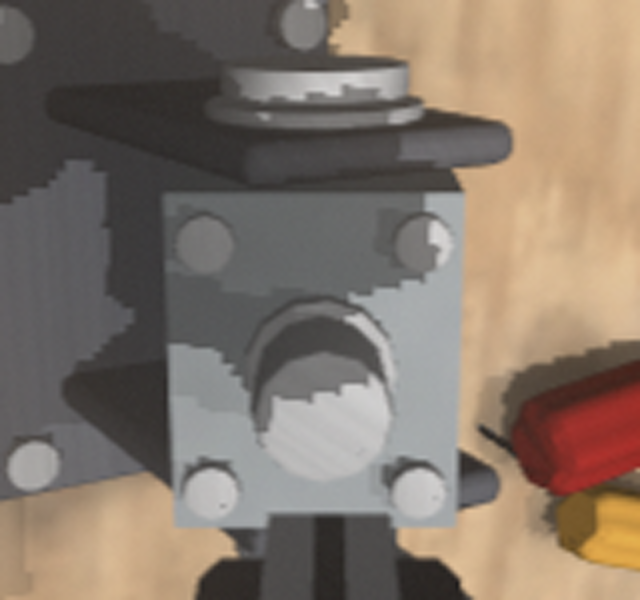

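The collar sits flush on the block: knob top 27.3 mm above the mouth against 27 mm nominal, with the face at 0.2 mm. The gripper is clear, so I hand in.

```bash
python3 -c "
from station import workorder
print(workorder.sign_off())"
```

```text
the job is handed in; nothing more can be done
None
```

I put the round-knob pin fully home through the crank shaft, with its collar flush on the block (knob top measured 27.3 mm above the mouth against 27 mm nominal), and handed the job in with the gripper clear; on the last press the wrist force rose to about 92 N (limit 120 N) before I backed off, and the sign-off gave no verdict.

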